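# Slide the controller tray home in its rail frame and bolt it

### The arm

A 6-joint arm with a two-finger parallel gripper is mounted at the origin on the work surface. World frame = base frame: x ahead of the robot, y to its left, z up, the work surface at z = 0. Lengths are in mm, angles in rad, forces in N, time in s.
With the tool pointing down it reaches from about 375 to 975 mm from the base axis. Payload 3.8 kg.
Tool frame: the origin (TCP) lies on the centre line of the jaws, within the pads' length; the fingertips stand 22 mm ahead of it and the grasp point (between the pads) lies 3 mm ahead of it (bot.nose_length is the distance from the TCP to the fingertips, in mm); z points along the fingers, y is the line along which they close (so a half turn about z gives the same grasp; the last joint's range is limited). The gripper opens to 88 mm and grips with 3 to 60 N. Pads are 18 mm wide; open, the fingers measure 123 mm over their backs; the gripper's body (75 mm by 187 mm) begins 45 mm behind the grasp point.
Start: joints at [1.177, 0.264, 1.604, -0, 1.274, -0.037], TCP at [235.76, 632.484, 260.706] pointing down, gripper open.
Joint ranges: [-2.63, 2.63], [-0.94, 2.18], [0.31, 2.57], [-1.31, 4.45], [0, 2.66], [-2.55, 2.55]. Speed limits (rad/s): [2.57, 2.57, 3.14, 3.14, 3.14, 3.14].

### API

Orientations are given as a unit quaternion [x, y, z, w].
In Python, from workcell import bot, optics, ticket gives the robot as it stands.
- The arm moves only by the tool drive_tool, never from a script. Its argument "moves" is one flat list of numbers, 7 for each row, row after row: the shift along the world's x, y, z in m, then the turn, a rotation vector about the world's x, y, z in rad, then the closure in counts, from 0 (fully open) to 255 (shut). In form: [tx, ty, tz, wx, wy, wz, jaw, tx, ty, tz, wx, wy, wz, jaw, ...]. A call has exactly 5 rows; each row is the pose to reach, as a shift and turn from the pose commanded when the call began; what a row does not reach only later rows make up. A row lasts 1/10 s, in which the tool goes at most 50 mm and 8.59 degrees, less where a joint would pass 70% of its speed; a pose out of reach is approached as far as the arm can. A call with a gripper value outside its range is refused whole. The fingers move at their own pace and stop on an object; the grip force is fixed at half the most. Time passes only in rows, so rows that repeat a pose let the fingers close, or fill a call up. It gives the time, the measured TCP pose, the force, the opening and the grip force at its end, in the units of the state.
- bot.get_state(): the state, without advancing time (a new reading comes with each control period).
- optics.get_image(name): name is "scene" or "top"; returns a dict with "image" (384x512x3 uint8, red, green, blue), "K" (3x3 intrinsics, pixels), "T" (4x4, takes a point from camera to world coordinates). Camera axes: x right, y down, z forward; pixel columns grow to the right and rows downward; lengths in mm; the calibration is good to about 2 mm. A picture is of the moment at which its call begins. There is no depth.
- ticket.job_done(): hands the job in; it is judged then, once.
The state is a dict: "time": time; "q": joint angles; "qvel": joint speeds; "joint_efforts": joint torques, N m; "ee_pos": TCP position; "tool_rot": TCP orientation; "ft_force": force on the tool from outside, world axes, zero at the start; "moment": the same for the moment, N m; "width": opening from 0.0 (shut) to 1.0 (fully open); "grasp_force": force on a finger pad.
Only numpy, scipy, OpenCV 4.12 (cv2) and the standard library are available. Lean on these libraries where they do the work, as an engineer would, in place of code of your own. Each camera call takes 0.05 s, during which the arm holds its last target. There are 200 camera calls.

### The job

With the fingertips, push the controller tray along the two aluminium rails until you feel it drop fully into its locating notches, then push the small steel bolt beside it fully across, so that it locks over the tray's edge. Only push: do not lift or tip the tray, and leave the loose things around the frame where they are. Finish with the hand clear of everything.

Things in the scene. Friction and masses are not known exactly. Their poses are not given: they have to be found in the camera images.
- rack: Fixed frame of two parallel aluminium rails, 420 x 40 mm, 99 mm apart. Origin on the bench, midway between and midway along them; y runs along the rails in the direction to push the tray, x across, away from the robot. Feet slide on lanes 40 mm up; 56 mm high outer lips guide the tray (1.5 mm play). The gap is open to the bench but for a 16 mm high, 30 mm wide crossbar near each end.
- seat (a point): Where the board's centre comes to rest when the tray is home: x = 0, y = 90, z = 48 mm in the frame. Four black-floored notches in the lanes (22 mm long, 8 mm deep, one per foot, 4 mm play either way) then take all feet at once: the tray drops 8 mm, and the notches' upright ends stop it going further. Rear notches at y = 45 mm (outer lanes), front ones at y = 135 mm (inner lanes).
- tray_mid (a point): Centre of the tray's plywood board, 160 mm across the rails, 130 along, 12 thick; axes as the frame's. z = 56 mm while it slides on the rails, 48 in the notches. Starts 110 to 210 mm short of the seat. Push its rear edge, 65 mm behind this point. A 100 x 90 mm control box on it reaches 46 mm above this point, from 33 mm behind to 57 ahead. Four 10 mm feet below. 0.45 to 0.8 kg, 2 to 7 N to slide.
- bolt (a joint): Travel of the flat steel bolt outside the near (robot side) rail: 0 m drawn back (at the start), 0.022 m fully across, its nose then 12 mm over the tray's edge. It slides in the frame's +x direction against about 2 N of friction, stays where it is left, and is blocked by the tray unless the tray has dropped.
- bolt_post (a point): Middle of the bolt's upright steel post, 16 mm diameter, 36 mm high (top 18 mm above this point, foot 18 mm below). With the bolt drawn back it is at x = -108, y = 70, z = 83 mm in the frame. The bolt's flat bar lies below the post (top 65 mm above the bench) between two cheeks of a black housing (tops 67 mm above the bench).
- servo: small black servo motor, 40 x 20 x 30 mm, on the bench between the rails, under where the tray ends up. Not part of the work. Origin at its underside.
- jar: white screw-top jar of 50 mm diameter, 65 mm high, on the bench beside the near rail. Not part of the work. Origin at its underside.
- tape: roll of black tape, 90 mm across, 24 mm high, on the bench beside the far rail. Not part of the work. Origin at its underside.
- driver: screwdriver, 180 mm long, on the bench beyond the frame. Not part of the work. Origin at its underside.
- meter: black hand-held meter, 80 x 150 x 43 mm, on the bench left of the frame. Not part of the work. Origin at its underside.
- clamp: grey C-clamp lying flat, 118 x 156 x 18 mm, on the bench right of the frame. Not part of the work. Origin at its underside.
- finger: white printed robot finger, about 130 mm long and 22 mm high, on the bench beyond the frame. Not part of the work. Origin at its underside.
- tray: The same tray; its origin is midway between the undersides of its feet, 16 mm below the board's centre; same axes.
Mind the look-alikes: they are no part of the job. Leave any purple look-alike of the tray alone.

How it is judged:
By the outcome, as a careful person would: the job done as asked, in the order asked, and still so for the second after the job is handed in, with the robot touching nothing.
It also fails if it takes over 43 s, if anything falls off the work surface, if the arm or the gripper's body presses on something with over 40 N, if the wrist force passes 120 N, or if a joint passes its speed limit or range.

## Working session

There is one attempt and no reset: what is moved stays moved. The work goes in short steps, Python scripts to look and compute and a tool call to move; the robot and the scene stay as the last step left them, time stands still between calls to the robot, and variables do not carry over. Pictures are saved under pics/ and viewed, at most 10 in all, crops included, and the job is handed in when it is done.

Besides the shell and the picture viewer there is one more tool, called after ">>>" as name(argument=value, ...) on one line, values as JSON. drive_tool: Moves the arm, as the interface text tells. Its arguments: {"type":"object","properties":{"moves":{"type":"array","items":{"type":"number"}}},"required":["moves"]}

```bash
mkdir -p pics; ls; cat > h.py <<'E'
import numpy as np,cv2
from workcell import bot,optics,ticket
def snap(n,f):
    d=optics.get_image(n); cv2.imwrite('pics/'+f,d['image'][:,:,::-1]); np.savez('pics/'+f[:-4]+'.npz',K=d['K'],T=d['T'],im=d['image']); return d
def ray(d,u,v,z):
    K=np.array(d['K']);T=np.array(d['T']);r=T[:3,:3]@np.linalg.solve(K,[u,v,1.]);o=T[:3,3];return o+r*(z-o[2])/r[2]
def proj(d,p):
    K=np.array(d['K']);T=np.array(d['T']);c=K@(T[:3,:3].T@(np.array(p,float)-T[:3,3]));return c[:2]/c[2]
E
python3 - <<'E'
from h import *
for n in('top','scene'):
    d=snap(n,n+'1.png');print(d['K'],d['T'])
s=bot.get_state();print(s['ee_pos'],s['tool_rot'],s['ft_force'],s['time'])
E
```

```text
pics
[[395.43914219   0.         254.37463308]
 [  0.         395.43914219 188.76868953]
 [  0.           0.           1.        ]] [[-2.34866768e-02 -9.94669407e-01  1.00404911e-01  3.68105765e+02]
 [-9.99714620e-01  2.29291743e-02 -6.70311826e-03  6.57258937e+00]
 [ 4.36518496e-03 -1.00533692e-01 -9.94924079e-01  1.47640905e+03]
 [ 0.00000000e+00  0.00000000e+00  0.00000000e+00  1.00000000e+00]]
[[360.54142349   0.         256.20439419]
 [  0.         360.54142349 192.9456475 ]
 [  0.           0.           1.        ]] [[-5.76447991e-01  5.30421913e-01 -6.21578884e-01  1.25456345e+03]
 [ 8.17006276e-01  3.87568961e-01 -4.26955554e-01  5.11326240e+02]
 [ 1.44381009e-02 -7.53951520e-01 -6.56771381e-01  8.84869709e+02]
 [ 0.00000000e+00  0.00000000e+00  0.00000000e+00  1.00000000e+00]]
[235.52140569 631.93814746 259.52811087] [ 1.77459138e-01  9.84127654e-01 -9.82508201e-04 -2.24970616e-04] [ 0.29999232 -0.52425145  0.26949512] 0.1
```

View pics/top1.png

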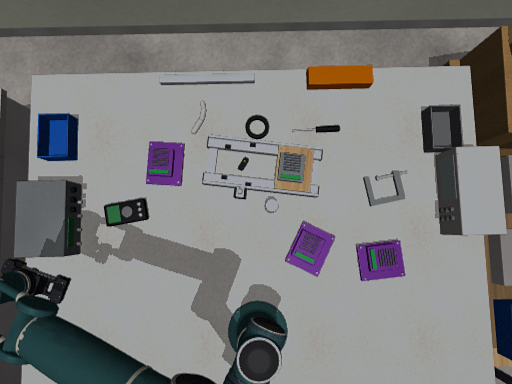

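View pics/scene1.png

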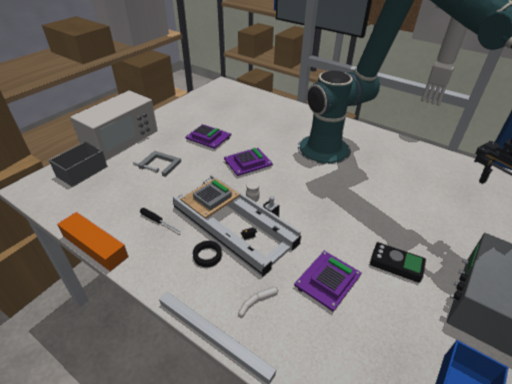

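The top view shows the plywood tray at about (294,168) on the rack, whose rails run from (205,160) to (320,170). The bolt housing is at (240,192) and the jar at (271,204). The push direction is image-left. Next I'll enlarge it and segment.

```bash
python3 - <<'E'
from h import *
d=np.load('pics/top1.npz');im=d['im']
c=cv2.resize(im[125:220,192:332],None,fx=5.7,fy=5.7,interpolation=cv2.INTER_CUBIC);cv2.imwrite('pics/c1.png',c[:,:,::-1])
hsv=cv2.cvtColor(im,cv2.COLOR_RGB2HSV)
m=cv2.inRange(hsv,(8,60,90),(25,200,255));m[:, :265]=0;m[:,325:]=0;m[:140]=0;m[200:]=0
m=cv2.morphologyEx(m,cv2.MORPH_OPEN,np.ones((2,2)))
p=np.argwhere(m)[:,::-1].astype(np.float32);print(len(p))
w=np.array([ray(d,u,v,62)[:2] for u,v in p],np.float32)
r=cv2.minAreaRect(w);print(r)
E
```

```text
832
((578.1465454101562, -150.56146240234375), (130.22059631347656, 159.20513916015625), 82.06185913085938)
```

View pics/c1.png

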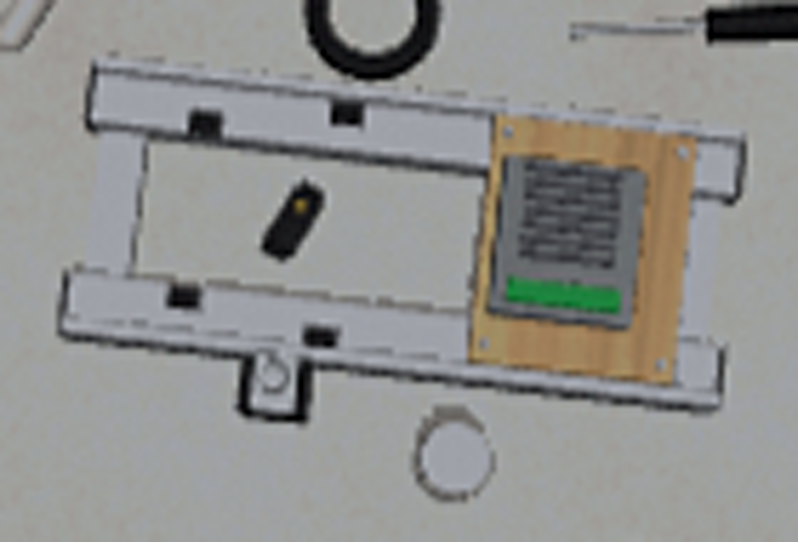

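The crop shows the rack corners (z=56) at roughly (95,63), (745,135), (62,328) and (720,402). The black notches are ahead of the tray, the post top is at (273,376), and the jar at (453,458) sits close to the near rail.

```bash
python3 - <<'E'
from h import *
d=np.load('pics/top1.npz')
f=lambda u,v,z:ray(d,192+(u+.5)/5.7-.5,125+(v+.5)/5.7-.5,z)
C=[f(*c,56)[:2] for c in((95,63),(745,135),(62,328),(720,402))]
print(np.round(C,1)); cen=np.mean(C,0)
y=(C[0]-C[1])+(C[2]-C[3]);yaw=np.arctan2(-y[0],y[1]);L=np.linalg.norm(C[0]-C[1]),np.linalg.norm(C[2]-C[3]),np.linalg.norm(C[0]-C[2])
print(cen,yaw,L)
yaw=-0.1385
R=np.array([[np.cos(yaw),-np.sin(yaw)],[np.sin(yaw),np.cos(yaw)]])
post=f(273,376,101)[:2];tray=np.array([578.1,-150.6]);jar=f(453,458,65)[:2]
for n,p in(('post',post),('tray',tray),('jar',jar)):print(n,p,R.T@(p-cen))
for q in((205,125),(347,113),(184,297),(320,337)):print('notch',R.T@(f(*q,32)[:2]-cen))
print('serv',R.T@(f(292,222,30)[:2]-cen))
print('seat',cen+R@[0,90],'postexp',cen+R@[-108,70],'rear',tray+R@[0,-65])
E
```

```text
[[ 710.6  161.1]
 [ 654.3 -254.4]
 [ 539.9  184. ]
 [ 483.2 -231.5]]
[596.99104503 -35.20597659] -0.13519158568936196 (np.float64(419.2548089293781), np.float64(419.4066382045065), np.float64(172.27623506828576))
post [501.84455266  49.46947657] [-105.92548102   70.72891804]
tray [ 578.1 -150.6] [  -2.77912223 -116.89708593]
jar [451.10841949 -61.18453326] [-140.89914415  -45.87000128]
notch [ 58.30804006 137.20130409]
notch [76.88945788 46.30709909]
notch [-55.29841396 136.95216821]
notch [-70.99850179  46.6784039 ]
serv [ 1.74136854 73.52841332]
seat [609.41623211  53.93220112] postexp [499.68926617  49.03394168] rear [ 569.12625378 -214.97757279]
```

>>> drive_tool(moves=[0.0165, -0.044, 0, 0, 0, -0.0675, 110, 0.033, -0.088, 0, 0, 0, -0.135, 110, 0.0495, -0.132, 0, 0, 0, -0.2025, 110, 0.066, -0.176, 0, 0, 0, -0.27, 110, 0.0825, -0.22, 0, 0, 0, -0.3375, 110])

```text
time: 0.6
ee_pos: [318.3, 410.5, 260.1]
tool_rot: [0.341, 0.94, -0.0, -0.0]
ft_force: [0.8, 0.0, 0.2]
width: 0.577
grasp_force: 0.0
```

>>> drive_tool(moves=[0.0165, -0.044, 0, 0, 0, -0.0675, 110, 0.033, -0.088, 0, 0, 0, -0.135, 110, 0.0495, -0.132, 0, 0, 0, -0.2025, 110, 0.066, -0.176, 0, 0, 0, -0.27, 110, 0.0825, -0.22, 0, 0, 0, -0.3375, 110])

```text
time: 1.1
ee_pos: [400.7, 190.6, 260.5]
tool_rot: [0.494, 0.869, -0.0, 0.0]
ft_force: [1.2, -0.4, 0.2]
width: 0.57
grasp_force: 0.0
```

>>> drive_tool(moves=[0.0165, -0.044, 0, 0, 0, -0.0675, 110, 0.033, -0.088, 0, 0, 0, -0.135, 110, 0.0495, -0.132, 0, 0, 0, -0.2025, 110, 0.066, -0.176, 0, 0, 0, -0.27, 110, 0.0825, -0.22, 0, 0, 0, -0.3375, 110])

```text
time: 1.6
ee_pos: [483.3, -29.5, 260.5]
tool_rot: [0.634, 0.774, 0.0, -0.0]
ft_force: [1.2, 0.8, -0.2]
width: 0.571
grasp_force: 0.0
```

>>> drive_tool(moves=[0.0165, -0.044, 0, 0, 0, -0.0675, 110, 0.033, -0.088, 0, 0, 0, -0.135, 110, 0.0495, -0.132, 0, 0, 0, -0.2025, 110, 0.066, -0.176, 0, 0, 0, -0.27, 110, 0.0825, -0.22, 0, 0, 0, -0.3375, 110])

```text
time: 2.1
ee_pos: [565.8, -249.4, 260.1]
tool_rot: [0.755, 0.656, -0.0, -0.0]
ft_force: [1.1, -0.2, 0.5]
width: 0.572
grasp_force: 0.0
```

>>> drive_tool(moves=[0, 0, -0.04, 0, 0, 0, 110, 0, 0, -0.08, 0, 0, 0, 110, 0, 0, -0.12, 0, 0, 0, 110, 0, 0, -0.16, 0, 0, 0, 110, 0, 0, -0.19, 0, 0, 0, 110])

```text
time: 2.6
ee_pos: [563.9, -246.8, 67.3]
tool_rot: [0.754, 0.657, -0.001, -0.002]
ft_force: [-0.1, 0.1, -0.5]
width: 0.569
grasp_force: 0.0
```

```bash
python3 - <<'E'
from h import *
d=snap('scene','s2.png');t=snap('top','t2.png');print(bot.get_state()['ee_pos'])
a=cv2.resize(d['image'][110:290,130:330],(780,702))[:590];cv2.imwrite('pics/c2.png',a[:,:,::-1])
E
```

```text
[ 561.26952277 -245.40809364   64.76261919]
```

View pics/c2.png

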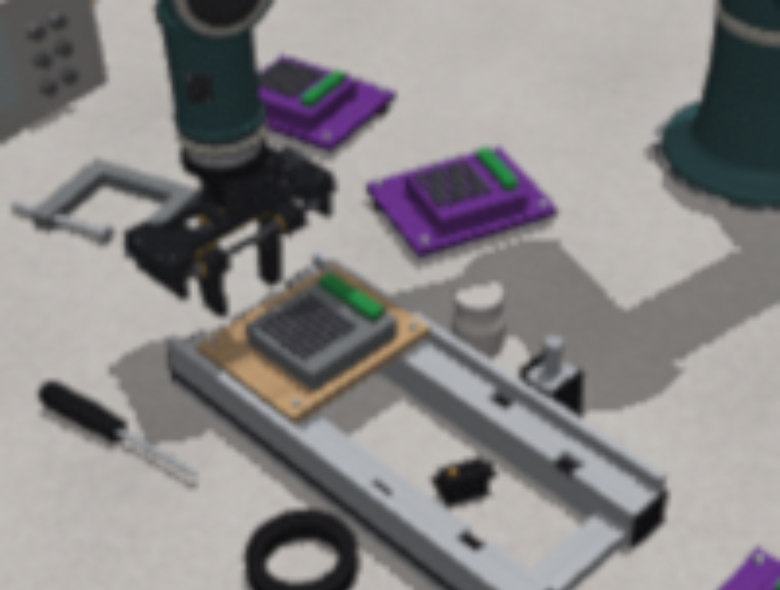

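The picture shows the fingers at crop (210,290) and (270,265), just behind the tray's rear edge and clear of it. Next I'll let the arm settle and read the height.

>>> drive_tool(moves=[0, 0, 0, 0, 0, 0, 110, 0, 0, 0, 0, 0, 0, 110, 0, 0, 0, 0, 0, 0, 110, 0, 0, 0, 0, 0, 0, 110, 0, 0, 0, 0, 0, 0, 110])

```text
time: 3.2
ee_pos: [566.5, -247.9, 72.1]
tool_rot: [0.754, 0.657, 0.0, 0.001]
ft_force: [-0.1, -0.7, 0.2]
width: 0.568
grasp_force: 0.0
```

>>> drive_tool(moves=[0.001, 0.007, -0.002, 0, 0, 0, 110, 0.002, 0.014, -0.002, 0, 0, 0, 110, 0.003, 0.02, -0.002, 0, 0, 0, 110, 0.0035, 0.025, -0.002, 0, 0, 0, 110, 0.004, 0.03, -0.002, 0, 0, 0, 110])

```text
time: 3.7
ee_pos: [569.8, -217.3, 68.6]
tool_rot: [0.753, 0.658, -0.0, 0.0]
ft_force: [-0.8, -3.9, -1.0]
width: 0.569
grasp_force: 1.6
```

>>> drive_tool(moves=[0.0008, 0.006, 0, 0, 0, 0, 110, 0.0016, 0.012, 0, 0, 0, 0, 110, 0.0025, 0.018, 0, 0, 0, 0, 110, 0.0033, 0.024, 0, 0, 0, 0, 110, 0.0041, 0.03, 0, 0, 0, 0, 110])

```text
time: 4.2
ee_pos: [573.8, -187.0, 68.6]
tool_rot: [0.754, 0.657, -0.0, -0.0]
ft_force: [0.1, -2.6, -1.0]
width: 0.569
grasp_force: 1.4
```

>>> drive_tool(moves=[0.0008, 0.006, 0, 0, 0, 0, 110, 0.0016, 0.012, 0, 0, 0, 0, 110, 0.0025, 0.018, 0, 0, 0, 0, 110, 0.0033, 0.024, 0, 0, 0, 0, 110, 0.0041, 0.03, 0, 0, 0, 0, 110])

```text
time: 4.7
ee_pos: [577.9, -156.9, 68.6]
tool_rot: [0.754, 0.657, -0.0, -0.0]
ft_force: [0.1, -2.6, -1.5]
width: 0.567
grasp_force: 1.4
```

>>> drive_tool(moves=[0.0008, 0.006, 0, 0, 0, 0, 110, 0.0016, 0.012, 0, 0, 0, 0, 110, 0.0025, 0.018, 0, 0, 0, 0, 110, 0.0033, 0.024, 0, 0, 0, 0, 110, 0.0041, 0.03, 0, 0, 0, 0, 110])

```text
time: 5.2
ee_pos: [582.1, -127.0, 68.7]
tool_rot: [0.754, 0.657, -0.0, -0.0]
ft_force: [-0.2, -2.2, -2.2]
width: 0.568
grasp_force: 1.3
```

>>> drive_tool(moves=[0.0008, 0.006, 0, 0, 0, 0, 110, 0.0016, 0.012, 0, 0, 0, 0, 110, 0.0025, 0.018, 0, 0, 0, 0, 110, 0.0033, 0.024, 0, 0, 0, 0, 110, 0.0041, 0.03, 0, 0, 0, 0, 110])

```text
time: 5.7
ee_pos: [586.2, -97.0, 68.7]
tool_rot: [0.754, 0.657, 0.0, -0.0]
ft_force: [-1.1, -2.8, -1.6]
width: 0.571
grasp_force: 1.3
```

>>> drive_tool(moves=[0.0008, 0.006, 0, 0, 0, 0, 110, 0.0016, 0.012, 0, 0, 0, 0, 110, 0.0025, 0.018, 0, 0, 0, 0, 110, 0.0033, 0.024, 0, 0, 0, 0, 110, 0.0041, 0.03, 0, 0, 0, 0, 110])

```text
time: 6.2
ee_pos: [590.3, -67.0, 68.7]
tool_rot: [0.754, 0.657, -0.0, -0.0]
ft_force: [-1.2, -2.2, -1.9]
width: 0.567
grasp_force: 1.3
```

>>> drive_tool(moves=[0.0006, 0.004, 0, 0, 0, 0, 110, 0.0011, 0.008, 0, 0, 0, 0, 110, 0.0016, 0.012, 0, 0, 0, 0, 110, 0.0022, 0.016, 0, 0, 0, 0, 110, 0.0027, 0.02, 0, 0, 0, 0, 110])

```text
time: 6.7
ee_pos: [593.0, -47.3, 68.7]
tool_rot: [0.754, 0.657, -0.0, 0.0]
ft_force: [-0.2, -1.9, -2.2]
width: 0.571
grasp_force: 1.3
```

Still sliding, so I'll go slower now.

>>> drive_tool(moves=[0.0004, 0.003, 0, 0, 0, 0, 110, 0.0008, 0.006, 0, 0, 0, 0, 110, 0.0012, 0.009, 0, 0, 0, 0, 110, 0.0016, 0.012, 0, 0, 0, 0, 110, 0.002, 0.015, 0, 0, 0, 0, 110])

```text
time: 7.2
ee_pos: [595.0, -32.3, 68.7]
tool_rot: [0.754, 0.657, -0.0, -0.0]
ft_force: [-0.3, -3.0, -2.1]
width: 0.568
grasp_force: 1.4
```

>>> drive_tool(moves=[0.0002, 0.0015, 0, 0, 0, 0, 110, 0.0004, 0.003, 0, 0, 0, 0, 110, 0.0006, 0.0045, 0, 0, 0, 0, 110, 0.0008, 0.006, 0, 0, 0, 0, 110, 0.001, 0.0075, 0, 0, 0, 0, 110])

```text
time: 7.7
ee_pos: [595.9, -25.0, 68.7]
tool_rot: [0.754, 0.657, -0.0, -0.0]
ft_force: [0.3, -3.1, -1.1]
width: 0.572
grasp_force: 1.4
```

>>> drive_tool(moves=[0.0002, 0.0015, 0, 0, 0, 0, 110, 0.0004, 0.003, 0, 0, 0, 0, 110, 0.0006, 0.0045, 0, 0, 0, 0, 110, 0.0008, 0.006, 0, 0, 0, 0, 110, 0.001, 0.0075, 0, 0, 0, 0, 110])

```text
time: 8.2
ee_pos: [597.1, -17.6, 68.9]
tool_rot: [0.753, 0.657, 0.0, 0.0]
ft_force: [0.3, -3.0, -0.8]
width: 0.565
grasp_force: 1.8
```

>>> drive_tool(moves=[0.0001, 0.001, 0, 0, 0, 0, 110, 0.0003, 0.002, 0, 0, 0, 0, 110, 0.0004, 0.003, 0, 0, 0, 0, 110, 0.0005, 0.004, 0, 0, 0, 0, 110, 0.0007, 0.005, 0, 0, 0, 0, 110])

```text
time: 8.7
ee_pos: [597.6, -13.5, 68.9]
tool_rot: [0.753, 0.658, -0.001, 0.001]
ft_force: [-2.1, -11.3, 0.7]
width: 0.571
grasp_force: 5.2
```

```bash
python3 - <<'E'
from h import *
d=snap('scene','s3.png');t=snap('top','t3.png');s=bot.get_state();print(s['ee_pos'],s['ft_force'])
a=cv2.resize(d['image'][160:280,190:310],(590,590),interpolation=cv2.INTER_CUBIC)
b=cv2.resize(t['image'][125:220,192:332],None,fx=1.5,fy=1.5)
c=np.zeros((590,800,3),np.uint8);c[:,:590]=a;c[:b.shape[0],590:]=b[:,:210];cv2.imwrite('pics/c3.png',c[:,:,::-1])
E
```

```text
[597.63294615 -13.57952152  68.92615822] [-1.36050748 -8.29166673  1.96196141]
```

View pics/c3.png

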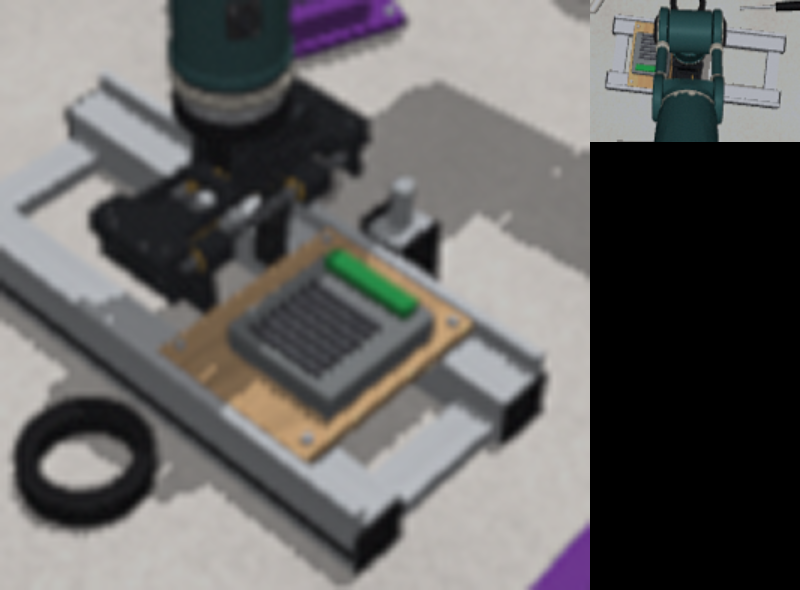

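The picture shows the tray at its end position, with front corners at crop (310,460) and (470,325), and the board apparently just below the lips. I'll check its height through position against seat.

```bash
python3 - <<'E'
from h import *
cen=np.array([597,-35.2]);y=-.137;R=np.array([[np.cos(y),-np.sin(y)],[np.sin(y),np.cos(y)]])
d=np.load('pics/s3.npz');d0=np.load('pics/s2.npz')
m=lambda im,lim:None
for z in(54,62):
    P=np.array([R.T@(ray(d,190+u/4.917-.4,160+v/4.917-.4,z)[:2]-cen) for u,v in((310,462),(472,325),(163,350),(330,230))])
    print(z,np.round(P,1),np.round(P.mean(0),1))
# reference: tray at the start, same view, z=62
def rect(d,z,box):
    hsv=cv2.cvtColor(d['im'],cv2.COLOR_RGB2HSV);k=cv2.inRange(hsv,(8,60,70),(25,200,255));k2=np.zeros_like(k);a,b,c,e=box;k2[a:b,c:e]=k[a:b,c:e]
    k2=cv2.morphologyEx(k2,cv2.MORPH_OPEN,np.ones((2,2)))
    w=np.array([R.T@(ray(d,u,v,z)[:2]-cen) for v,u in np.argwhere(k2)],np.float32)
    return cv2.minAreaRect(w),w.min(0),w.max(0)
print(rect(d0,62,(165,225,170,245)))
for z in(54,62):print(z,rect(d,z,(195,260,215,300)))
E
```

```text
54 [[ 77.1 166.5]
 [-77.5 164.4]
 [ 75.8  36.4]
 [-79.4  37. ]] [ -1.  101.1]
62 [[ 81.9 171. ]
 [-71.2 168.9]
 [ 80.6  42.2]
 [-73.   42.7]] [  4.6 106.2]
(((1.2758636474609375, -100.07904815673828), (135.57923889160156, 161.11875915527344), 89.60185241699219), array([ -79.088684, -168.00992 ], dtype=float32), array([ 81.96109 , -32.160156], dtype=float32))
54 (((-0.41596221923828125, 55.7733154296875), (232.91319274902344, 158.4066925048828), 89.92057037353516), array([-79.58141 , -60.623116], dtype=float32), array([ 78.93406, 172.27904], dtype=float32))
62 (((5.141380310058594, 61.313907623291016), (230.67062377929688, 156.88148498535156), 89.92057037353516), array([-73.26183 , -53.961826], dtype=float32), array([ 83.72738, 176.69785], dtype=float32))
```

The x position agrees with the board at the dropped height, and the tray met a hard stop. Next I'll back off and go round to the bolt.

>>> drive_tool(moves=[-0.0014, -0.01, 0, 0, 0, 0, 110, -0.0028, -0.02, 0, 0, 0, 0, 110, -0.0048, -0.035, 0, 0, 0, 0, 110, -0.0048, -0.035, 0.04, 0, 0, 0, 110, -0.0048, -0.035, 0.09, 0, 0, 0, 110])

```text
time: 9.3
ee_pos: [589.9, -48.4, 156.1]
tool_rot: [0.754, 0.657, -0.002, -0.003]
ft_force: [1.2, -0.3, -0.8]
width: 0.568
grasp_force: 0.0
```

>>> drive_tool(moves=[-0.0275, 0.02, 0, 0, 0, 0, 255, -0.055, 0.041, 0, 0, 0, 0, 255, -0.0825, 0.062, 0, 0, 0, 0, 255, -0.11, 0.083, 0, 0, 0, 0, 255, -0.138, 0.103, 0, 0, 0, 0, 255])

```text
time: 9.8
ee_pos: [453.7, 55.6, 158.7]
tool_rot: [0.754, 0.657, 0.0, -0.0]
ft_force: [-0.2, 0.3, 0.2]
width: 0.136
grasp_force: 0.0
```

>>> drive_tool(moves=[0, 0, 0, 0, 0, 0, 255, 0, 0, 0, 0, 0, 0, 255, 0, 0, 0, 0, 0, 0, 255, 0, 0, -0.02, 0, 0, 0, 255, 0, 0, -0.04, 0, 0, 0, 255])

```text
time: 10.3
ee_pos: [457.2, 54.8, 119.3]
tool_rot: [0.754, 0.657, 0.001, 0.001]
ft_force: [-0.3, -0.3, -0.3]
width: 0.003
grasp_force: 0.0
```

```bash
python3 - <<'E'
from h import *
d=snap('scene','s4.png');t=snap('top','t4.png');s=bot.get_state();print(s['ee_pos'],s['ft_force'],s['width'])
a=cv2.resize(d['image'][150:270,190:310],(590,590),interpolation=cv2.INTER_CUBIC)
b=cv2.resize(t['image'][125:220,192:332],None,fx=1.5,fy=1.5)
c=np.zeros((590,800,3),np.uint8);c[:,:590]=a;c[:b.shape[0],590:]=b[:,:210];cv2.imwrite('pics/c4.png',c[:,:,::-1])
E
```

```text
[453.7027256   54.56752985 116.3242872 ] [-1.13337313 -0.21877267  0.14661119] 0.006781304479938548
```

View pics/c4.png

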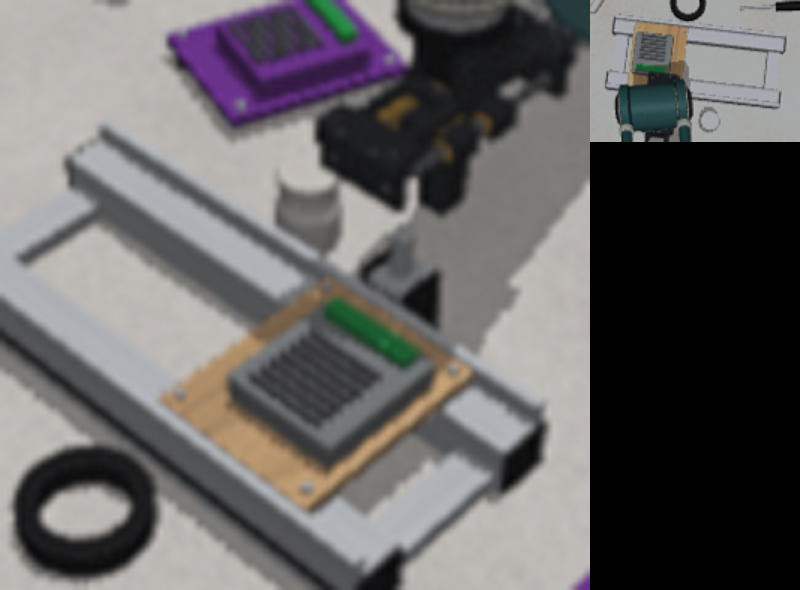

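The fingers are closed and sit just outboard of the post (post at crop (405,250)). The tray is flat between the lips. Next I'll lower and push the bolt.

>>> drive_tool(moves=[0, 0, -0.012, 0, 0, 0, 255, 0, 0, -0.024, 0, 0, 0, 255, 0, 0, -0.024, 0, 0, 0, 255, 0, 0, -0.024, 0, 0, 0, 255, 0, 0, -0.024, 0, 0, 0, 255])

```text
time: 10.9
ee_pos: [455.3, 55.5, 95.2]
tool_rot: [0.753, 0.657, 0.0, 0.0]
ft_force: [0.6, 0.7, -0.6]
width: 0.002
grasp_force: 0.0
```

>>> drive_tool(moves=[0.003, -0.0004, 0, 0, 0, 0, 255, 0.006, -0.0008, 0, 0, 0, 0, 255, 0.009, -0.0012, 0, 0, 0, 0, 255, 0.012, -0.0016, 0, 0, 0, 0, 255, 0.015, -0.002, 0, 0, 0, 0, 255])

```text
time: 11.4
ee_pos: [470.2, 53.5, 94.8]
tool_rot: [0.754, 0.657, 0.0, 0.0]
ft_force: [-0.2, 1.2, 0.1]
width: 0.003
grasp_force: 0.0
```

>>> drive_tool(moves=[0.002, -0.0003, 0, 0, 0, 0, 255, 0.004, -0.0005, 0, 0, 0, 0, 255, 0.006, -0.0008, 0, 0, 0, 0, 255, 0.008, -0.0011, 0, 0, 0, 0, 255, 0.01, -0.0014, 0, 0, 0, 0, 255])

```text
time: 11.9
ee_pos: [479.4, 52.2, 94.5]
tool_rot: [0.754, 0.657, -0.0, -0.0]
ft_force: [-2.2, 0.5, 1.2]
width: 0.004
grasp_force: 1.1
```

>>> drive_tool(moves=[0.002, -0.0003, 0, 0, 0, 0, 255, 0.004, -0.0005, 0, 0, 0, 0, 255, 0.006, -0.0008, 0, 0, 0, 0, 255, 0.008, -0.0011, 0, 0, 0, 0, 255, 0.01, -0.0014, 0, 0, 0, 0, 255])

```text
time: 12.4
ee_pos: [489.9, 50.7, 94.6]
tool_rot: [0.754, 0.657, -0.0, -0.0]
ft_force: [-2.2, 1.6, 0.1]
width: 0.008
grasp_force: 1.1
```

>>> drive_tool(moves=[0.001, -0.0001, 0, 0, 0, 0, 255, 0.002, -0.0003, 0, 0, 0, 0, 255, 0.003, -0.0004, 0, 0, 0, 0, 255, 0.004, -0.0005, 0, 0, 0, 0, 255, 0.005, -0.0007, 0, 0, 0, 0, 255])

```text
time: 12.9
ee_pos: [494.9, 50.0, 94.7]
tool_rot: [0.754, 0.657, -0.0, -0.0]
ft_force: [-1.7, 0.6, 0.6]
width: 0.005
grasp_force: 1.0
```

>>> drive_tool(moves=[0.001, -0.0001, 0, 0, 0, 0, 255, 0.002, -0.0003, 0, 0, 0, 0, 255, 0.003, -0.0004, 0, 0, 0, 0, 255, 0.004, -0.0005, 0, 0, 0, 0, 255, 0.005, -0.0007, 0, 0, 0, 0, 255])

```text
time: 13.4
ee_pos: [498.1, 49.5, 94.4]
tool_rot: [0.754, 0.657, -0.001, -0.002]
ft_force: [-10.1, 2.7, 6.5]
width: 0.001
grasp_force: 5.3
```

The push met a stop at about 22 mm of travel. I'll give it a small extra press, then back off.

>>> drive_tool(moves=[0.001, -0.0001, 0, 0, 0, 0, 255, 0.001, -0.0001, 0, 0, 0, 0, 255, 0.001, -0.0001, 0, 0, 0, 0, 255, -0.005, 0.0007, 0, 0, 0, 0, 255, -0.015, 0.002, 0, 0, 0, 0, 255])

```text
time: 13.9
ee_pos: [486.1, 51.2, 95.3]
tool_rot: [0.754, 0.657, 0.001, 0.001]
ft_force: [0.7, 0.1, 0.8]
width: 0.009
grasp_force: 0.0
```

>>> drive_tool(moves=[-0.02, 0.003, 0, 0, 0, 0, 255, -0.03, 0.004, 0.03, 0, 0, 0, 255, -0.03, 0.004, 0.07, 0, 0, 0, 255, -0.03, 0.04, 0.11, 0, 0, 0, 255, -0.03, 0.08, 0.13, 0, 0, 0, 255])

```text
time: 14.4
ee_pos: [456.5, 131.2, 228.5]
tool_rot: [0.755, 0.656, 0.003, 0.002]
ft_force: [0.8, 0.9, -0.3]
width: 0.004
grasp_force: 0.0
```

>>> drive_tool(moves=[-0.01, 0.045, 0, 0, 0, 0, 255, -0.02, 0.09, 0, 0, 0, 0, 255, -0.03, 0.135, 0, 0, 0, 0, 255, -0.04, 0.18, 0, 0, 0, 0, 255, -0.05, 0.21, 0, 0, 0, 0, 255])

```text
time: 14.9
ee_pos: [404.4, 344.1, 225.3]
tool_rot: [0.753, 0.658, 0.001, -0.0]
ft_force: [0.1, 0.1, 0.9]
width: 0.007
grasp_force: 0.0
```

```bash
python3 - <<'E'
from h import *
d=snap('scene','s5.png');t=snap('top','t5.png');s=bot.get_state();print(s['ee_pos'],s['ft_force'],s['time'])
a=cv2.resize(d['image'][160:260,200:310],(440,400),interpolation=cv2.INTER_CUBIC)
b=cv2.resize(t['image'][140:210,195:285],(360,280),interpolation=cv2.INTER_CUBIC)
c=np.zeros((400,800,3),np.uint8);c[:,:440]=a;c[:280,440:]=b;cv2.imwrite('pics/c5.png',c[:,:,::-1])
E
```

```text
[403.87925129 344.65781607 225.10095382] [ 0.20990915 -1.13891447  0.20968758] 15.0
```

View pics/c5.png

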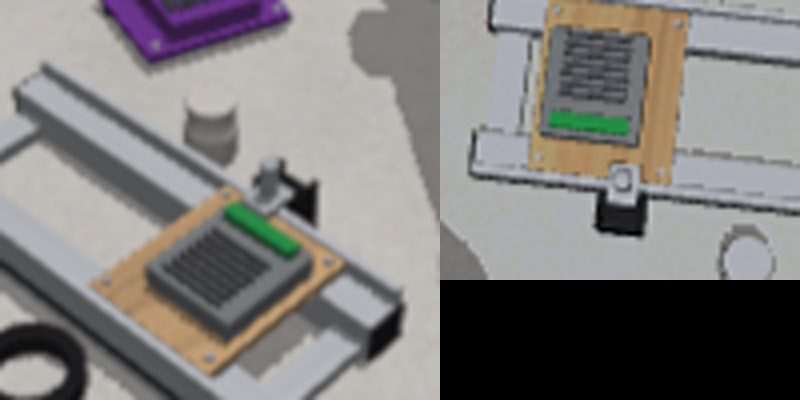

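The picture shows the bolt nose over the board's edge at (625,185) in the top view, and the hand is away from everything. I'll check the post's travel in numbers.

```bash
python3 - <<'E'
from h import *
a,b=np.load('pics/top1.npz'),np.load('pics/t5.npz')
A,B=a['im'],b['im']
p=cv2.cvtColor(A[183:199,231:249],cv2.COLOR_RGB2GRAY);tp=cv2.resize(p,None,fx=8,fy=8,interpolation=cv2.INTER_CUBIC)
q=cv2.resize(cv2.cvtColor(B[174:204,228:252],cv2.COLOR_RGB2GRAY),None,fx=8,fy=8,interpolation=cv2.INTER_CUBIC)
t=tp[40:72,48:88] # post top about (239.9,191)->(71,64)
t=tp[42:84,50:92]
r=cv2.matchTemplate(q,t,cv2.TM_CCOEFF_NORMED);_,s,_,l=cv2.minMaxLoc(r)
u0,v0=231+71/8,183+63/8;u1,v1=228+(l[0]+21)/8,174+(l[1]+21)/8
print(s,u0,v0,u1,v1,ray(b,u1,v1,101)-ray(a,u0,v0,101))
h=cv2.inRange(cv2.cvtColor(B,cv2.COLOR_RGB2HSV),(8,60,90),(25,200,255));h[:,:200]=0;h[:,285:]=0;h[:135]=0;h[200:]=0
for z in(54,62):
    w=np.array([ray(b,u,v,z)[:2] for v,u in np.argwhere(h)],np.float32);print(z,cv2.minAreaRect(w))
E
```

```text
0.8131261467933655 239.875 190.875 240.5 184.75 [21.47425324 -2.61226648  0.        ]
54 ((610.9647216796875, 58.693092346191406), (129.4987030029297, 159.7969512939453), 82.30420684814453)
62 ((609.5988159179688, 58.39994812011719), (128.77037048339844, 158.898193359375), 82.30419158935547)
```

```bash
python3 -c "
from workcell import ticket;print(ticket.job_done())"
```

```text
the job is handed in; nothing more can be done
None
```

The tray is home in its notches, the bolt is fully across over its edge (about 22 mm of travel), the hand is clear, and the job was handed in at about 15 s; no verdict came back.

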